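# Jack up the cleaning tank to drain it, and hold it up

### The job

Tip the blue cleaning tank up on its rear hinge for draining: stand the small bench jack flat on the bench with its round saddle centred under the domed pad of the marked lift lug (the one with the raised arrow on top, not the plain lip). Push the pump handle fully down for a trial lift, let it come all the way back up so that the tank sits down again, then push it fully down once more and finish while still holding the handle down, the tank raised by the jack alone. Do not lift or push the tank with the robot itself, and leave the mandrel, the jar and the dish where they are.

Things in the scene. Friction and masses are not known exactly. Their poses are not given: they have to be found in the camera images.
- jack_grip (a point): Loose bench jack, 0.8 kg. Point on the axis of its upright grey grip post, 26 mm along x, 30 mm across y, top 85 mm above the jack's underside; this point is 65 mm above it. Pinch the post across its 30 mm; below it other parts reach 30 mm high. x axis = along the jack from handle to saddle, z = up.
- jack: The same jack: origin on its underside right below the grip post, same axes; z = 0 when it stands on the bench. Steel base plate 64 mm wide, 8 mm thick, reaching 110 mm ahead (+x) and 120 mm behind (-x) of the post.
- saddle_top (a point): Centre of the top face of the jack's round saddle (disc 40 mm across, 8 mm thick), 85 mm ahead (+x) of the grip post; 48 mm above the bench with the handle up, rising 34 mm as the handle goes fully down.
- pump_handle (a joint): Pump handle angle, rad: 0 = up (sprung, returns there when released), 0.44 = fully down at its stop. Hinge across the jack, 30 mm behind the grip post and 50 mm above the bench; arm 130 mm. Pushing its pad down takes about 3 N empty, 6 to 12 N with the tank on the saddle.
- handle_pad (a point): Centre of the upper face of the black rubber pad (50 x 46 x 8 mm) at the end of the pump handle. Handle up: 147 mm behind (-x) the grip post, 109 mm above the bench; fully down: 161 mm behind, 54 mm above. The pad slopes 0.22 rad one way when up, the other way when down.
- lift_pad (a point): Lowest point of the domed steel pad (radius 13 mm) under the marked lug, 62 mm above the bench with the tank down. x axis = level, into the tank, square to its front wall 45 mm behind the pad; bring the jack in along it, the jack's x axis along it too. Lug: bracket 44 mm wide, 76 to 86 mm high, 25 mm beyond the pad, raised V arrow on top over the pad.
- tank (a joint): Tilt of the tank about its rear hinge (265 mm behind the lift pad, 26 mm above the bench), rad: 0 = sitting down, about 0.075 when fully jacked up. Blue box 200 x 240 mm, top about 160 mm above the bench; it falls back by its own weight, 9 to 14 N at the pad.
- stand: Fixed dark steel stand carrying the tank; origin on the bench right below the lift pad, x axis into the tank. Its nearest bar is 55 mm behind the pad (+x). On the tank's front, a plain lip without pad or arrow sits 115 mm to the -y side of the marked lug.
- mandrel: Bystander: steel ring mandrel, 60 mm round foot, 130 mm tall; origin at its underside.
- jar: Bystander: glass jar, 60 mm across, 85 mm tall; origin at its underside.
- dish: Bystander: white ceramic dish, 80 mm across, 30 mm tall; origin at its underside.

How it is judged (in metres and radians):
On the way, in this order (a step that is already met when the one before it is completed fails the run):
1. the jack stands flat on the bench, handle up, with its saddle centred under the marked lift pad (within 14 mm) (horizontal distance between saddle_top and lift_pad below 0.014 m and height (world z) of jack below 0.004 m and angle between jack's own z axis and vertical below 0.06 rad and value of joint pump_handle below 0.08 rad), for 0.2 s.
2. trial lift: the handle is pushed fully down and the jack raises the tank (horizontal distance between saddle_top and lift_pad below 0.014 m and height (world z) of jack below 0.004 m and angle between jack's own z axis and vertical below 0.06 rad and value of joint pump_handle above 0.38 rad and value of joint tank above 0.045 rad and contact force between jack and stand above 2 N and contact force between each of the arm, the fingers and stand below 0.5 N), for 0.2 s.
3. the handle is let back up and the tank sits down again (value of joint pump_handle below 0.08 rad and value of joint tank below 0.01 rad), for 0.2 s.
At the end, for the whole second after the job is handed in: The fingers hold the pump handle down (joint over 0.38 of 0.44 rad, more than 1.5 N), the jack stands flat on the bench with its saddle centre within 14 mm of the lift pad and carries the tank, tilted over 0.045 rad and at rest; the robot does not touch the tank or stand (all of step 2 and contact force between the fingers and jack above 1.5 N and velocity of joint tank between -0.05 and 0.05 rad/s); the arm keeps its last pose, push and grip.
It fails at once if the robot lifts or pushes the tank or its stand itself (over 6 N) (contact force between any of the arm, the fingers and stand above 6 N).
It fails at once if the steel ring mandrel is moved more than 20 mm or tipped (distance of mandrel from where it was at the start of the episode above 0.02 m or angle between mandrel's own z axis and vertical above 0.3 rad).
It fails at once if the glass jar is moved more than 20 mm or tipped (distance of jar from where it was at the start of the episode above 0.02 m or angle between jar's own z axis and vertical above 0.3 rad).
It fails at once if the white dish is moved more than 20 mm or tipped (distance of dish from where it was at the start of the episode above 0.02 m or angle between dish's own z axis and vertical above 0.3 rad).
It also fails if it takes over 69 s, if anything falls off the work surface, if the arm or the gripper's body presses on something with over 40 N, if the wrist force passes 120 N, or if a joint passes its speed limit or range.

### The arm

A 7-joint arm with a two-finger parallel gripper is mounted at the origin on the work surface. World frame = base frame: x ahead of the robot, y to its left, z up, the work surface at z = 0. Lengths are in mm, angles in rad, forces in N, time in s.
With the tool pointing down it reaches from about 400 to 875 mm from the base axis. Payload 4.4 kg.
Tool frame: the origin (TCP) lies midway between the tips of the shut fingers; the grasp point (between the pads) lies 19 mm behind it; z points along the fingers, y is the direction in which the jaws open and shut (so a half turn about z gives the same grasp; the last joint's range is limited). The gripper opens to 85 mm and grips with 20 to 120 N. Pads are 22 mm wide; open, the fingers measure 114 mm over their backs; the gripper's body (76 mm by 85 mm) begins 54 mm behind the grasp point. The pads swing forward as they close: fully open they stand 13 mm farther back than shut.
Start: joints at [-1.289, 0.628, 0.038, 1.517, -0.027, 0.996, -0.02], TCP at [221.517, 611.104, 231.313] pointing down, gripper open.
Joint ranges: [-3.06, 3.06], [-0.37, 2.12], [-1.25, 1.32], [0.18, 2.47], [-1.1, 4.24], [0.23, 1.98], [-2.94, 2.94]. Speed limits (rad/s): [2.57, 2.57, 3.14, 3.14, 3.14, 3.14, 3.14].

### API

Orientations are given as [roll, pitch, yaw] about the fixed x, y, z axes, in that order (R = Rz(yaw) Ry(pitch) Rx(roll)).
In Python, from cell import * gives the robot as it stands. The module is installed in compiled form; this text tells all that it offers.
- The arm moves only by the tool move_arm, never from a script. Its argument "series" is a list of rows, each a list of 2 entries, a list of its own where there are three numbers: the shift along the tool's x, y, z in m, then the turn about the tool's z in rad. In form: [[[x, y, z], yaw], ...]. A call has 1 to 5 rows; each row is the pose to reach, as a shift and turn from the pose measured when the call began, along the tool's axes at that moment; what a row does not reach only later rows make up. A row lasts 1/8 s, in which the tool goes at most 62.5 mm and 10.7 degrees, less where a joint would pass 70% of its speed; a pose out of reach is approached as far as the arm can. A call with a gripper value outside its range is refused whole. "claw" is the opening, from 0 (shut) to 1 (fully open), set as the call begins (left out, the last holds). The fingers move at their own pace and stop on an object; the grip force is fixed at half the most. Time passes only in rows, so rows that repeat a pose let the fingers close. It gives the time, the measured TCP pose, the force and the opening at its end, in the units of the state.
- read_state(): the state, without advancing time (a new reading comes with each control period).
- get_image(name): name is "side" or "top" or "wrist"; returns the picture (480x640x3 uint8, blue, green, red); there is no depth.
- camera_model(name): a dict with "fov_y" (degrees; the focal length in pixels is half the picture's height over the tangent of half this angle, whatever the lens; pixels are square), "cx", "cy" (the principal point, pixels), "pose" (4x4, takes a point from camera to world coordinates); the wrist camera has in their place "tool_from_camera" (4x4, takes a point from camera to tool coordinates, whose origin is the TCP and whose axes are the flange's). Camera axes: x right, y down, z forward; pixel columns grow to the right and rows downward; lengths in mm; the calibration is good to about 2 mm. A picture is of the moment at which its call begins: read the wrist's pose just before it. camera_model takes no time and is no camera call.
- finish_job(): hands the job in, once; it reports no verdict.
The state is a dict: "clock": time; "qpos": joint angles; "qd": joint speeds; "tau": joint torques, N m; "eef_pos": TCP position; "tool_rot": TCP orientation; "force": force on the tool from outside, world axes, zero at the start; "torque": the same for the moment, N m; "width": finger opening in mm.
Only numpy, scipy, OpenCV 4.12 (cv2) and the standard library are available. Lean on these libraries where they do the work, as an engineer would, in place of code of your own. Each camera call takes 0.05 s, during which the arm holds its last target. There are 200 camera calls.

## Working session

There is one attempt and no reset: what is moved stays moved. The work goes in short steps, Python scripts to look and compute and a tool call to move; the robot and the scene stay as the last step left them, time stands still between calls to the robot, and variables do not carry over. Pictures are saved under pics/ and viewed, about 8 in all and at most 12, crops included, and the job is handed in when it is done.

Besides the shell and the picture viewer there is one more tool, called after ">>>" by a JSON object that holds its "api" and its "payload". move_arm: Moves the arm, as the interface text tells. Its arguments: {"type":"object","properties":{"series":{"type":"array"},"claw":{"type":"number"}},"required":["series"]}

```bash
mkdir -p pics; ls; python3 - <<'E'
from cell import *
import cv2,numpy as np
np.set_printoptions(precision=4,suppress=True)
s=read_state();print(s)
for n in("side","top","wrist"):
    print(n,camera_model(n)); cv2.imwrite(f"pics/{n}0.png",get_image(n))
E
```

```text
pics
{'clock': 0.0, 'qpos': array([-1.2888,  0.6293,  0.0385,  1.5184, -0.027 ,  0.9963, -0.02  ]), 'qd': array([-0.0009,  0.0001, -0.0004,  0.0012,  0.0015, -0.0009,  0.0012]), 'tau': array([ -0.0002, -56.3399,   1.2263, -19.3452,   0.011 ,   0.0105,
         0.    ]), 'eef_pos': array([221.3125, 610.4826, 230.3906]), 'tool_rot': array([-3.1397,  0.    ,  2.7938]), 'force': array([0.7333, 0.4515, 0.7709]), 'torque': array([-0.0619, -0.0039, -0.0342]), 'width': 85.29443788841121}
side {'fov_y': 44.24547875265005, 'cx': 316.8074894013794, 'cy': 233.37989532734326, 'pose': array([[   0.8019,   -0.3956,    0.4477,   60.1577],
       [  -0.5972,   -0.5133,    0.6163, -730.7584],
       [  -0.014 ,   -0.7616,   -0.6479,  889.9622],
       [   0.    ,    0.    ,    0.    ,    1.    ]])}
top {'fov_y': 53.93662256983112, 'cx': 323.39007759471605, 'cy': 241.6505414906003, 'pose': array([[   0.0168,   -0.9826,    0.1851,  404.6637],
       [  -0.9999,   -0.0159,    0.0065,   19.2909],
       [  -0.0034,   -0.1852,   -0.9827, 1218.9397],
       [   0.    ,    0.    ,    0.    ,    1.    ]])}
wrist {'fov_y': 71.191568596015, 'cx': 313.89195159442113, 'cy': 239.47752682489755, 'tool_from_camera': array([[   0.0001,   -0.947 ,   -0.3213,   83.2396],
       [   1.    ,    0.0001,    0.0002,    0.1394],
       [  -0.0001,   -0.3213,    0.947 , -143.8796],
       [   0.    ,    0.    ,    0.    ,    1.    ]])}
```

View pics/top0.png

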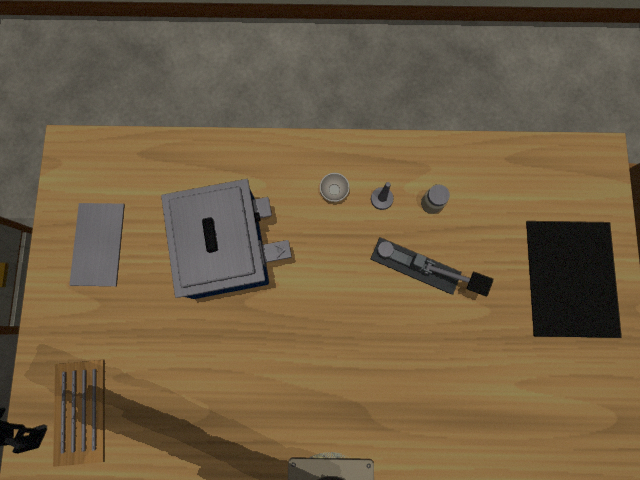

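View pics/side0.png

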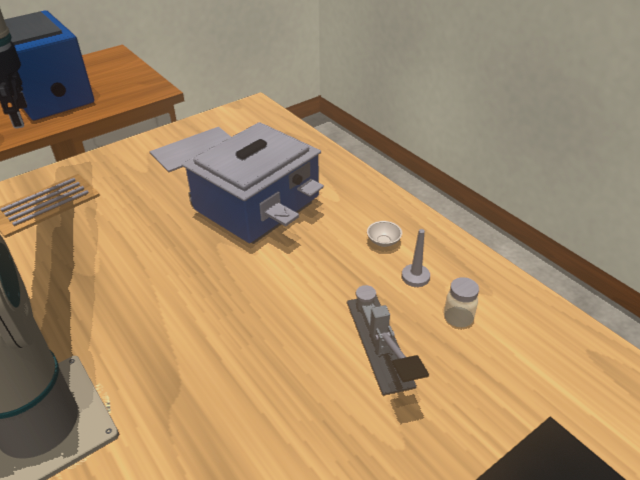

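The top view shows the marked lug with its V at about (280,252) and the plain lip at (263,208). The jack's saddle is at (386,249), its post at about (421,261) and its handle pad at (480,284). The dish, mandrel and jar are beyond it, at x≈335–435 and y≈190. I'll enlarge the areas that matter.

```bash
cat > h.py <<'E'
from cell import *
import cv2,numpy as np
from scipy.spatial.transform import Rotation as R
np.set_printoptions(precision=3,suppress=True)
def T(s=None):
    s=s or read_state();M=np.eye(4);M[:3,:3]=R.from_euler('xyz',s['tool_rot']).as_matrix();M[:3,3]=s['eef_pos'];return M
def pose(n,Tw=None):
    c=camera_model(n);return Tw@c['tool_from_camera'] if n=='wrist' else c['pose']
def ray(n,uv,z,Tw=None):
    c=camera_model(n);P=pose(n,Tw);f=240/np.tan(np.radians(c['fov_y']/2))
    d=P[:3,:3]@np.array([(uv[0]-c['cx'])/f,(uv[1]-c['cy'])/f,1]);o=P[:3,3]
    return o+d*(z-o[2])/d[2]
def proj(n,p,Tw=None):
    c=camera_model(n);P=pose(n,Tw);f=240/np.tan(np.radians(c['fov_y']/2))
    q=P[:3,:3].T@(np.array(p)-P[:3,3]);return f*q[:2]/q[2]+[c['cx'],c['cy']]
E
python3 - <<'E'
from h import *
t=cv2.imread('pics/top0.png');s=cv2.imread('pics/side0.png')
k=lambda i,x,y,w,h,f:cv2.resize(i[y:y+h,x:x+w],None,fx=f,fy=f,interpolation=cv2.INTER_CUBIC)
a=k(t,365,230,133,70,6);b=k(t,230,190,100,75,5)[:, :400]
c=k(s,255,190,80,75,5)[:, :398]
cv2.imwrite('pics/c1.png',np.vstack([a[:, :798],np.zeros((5,798,3),np.uint8)]))
cv2.imwrite('pics/c2.png',np.hstack([b,c]))
for n,uv,z in[('saddle',(386,248),48),('post',(421,261),85),('pad',(480,284),109),('lug',(280,252),86),('dish',(335,188),20),('mandrel',(382,200),5),('jar',(434,200),60)]:print(n,ray('top',uv,z))
E
```

```text
saddle [ 611.464 -130.942   48.   ]
post [ 574.288 -210.804   85.   ]
pad [ 518.307 -343.419  109.   ]
lug [590.678 131.965  86.   ]
dish [775.229  -1.063  20.   ]
mandrel [ 748.621 -126.82     5.   ]
jar [ 735.132 -252.234   60.   ]
```

View pics/c1.png

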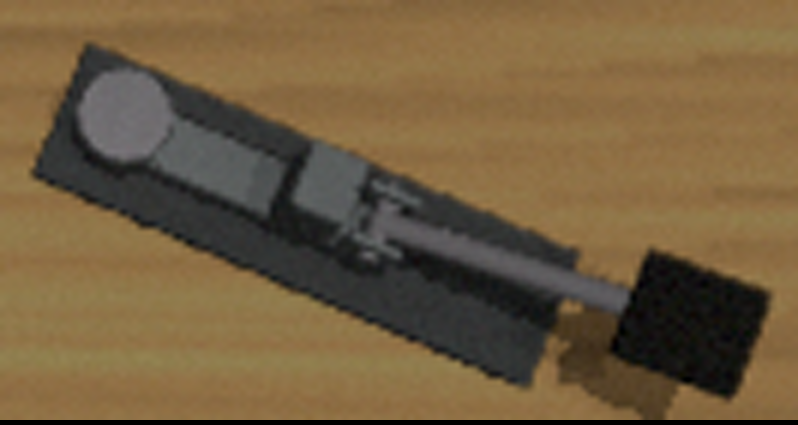

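View pics/c2.png

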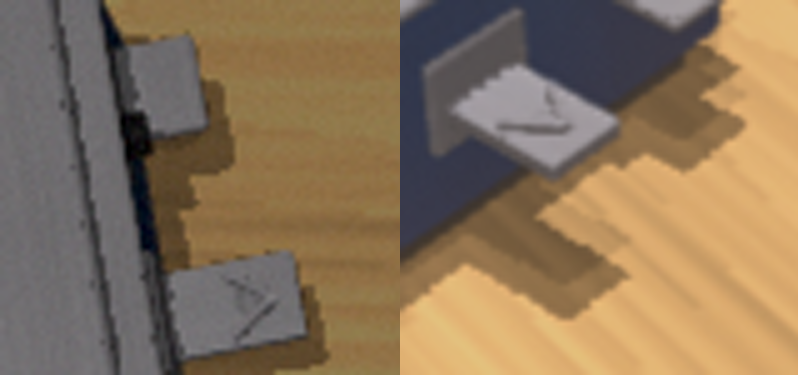

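```bash
python3 - <<'E'
from h import *
o=np.array([365,230]);g=lambda u,z:ray('top',np.array(u)/6+o,z)
sad=g((123,116),48);post=g((331,182),85);pad=g((690,323),109)
cs=[g(u,8) for u in[(88,43),(35,177),(530,387),(578,250)]]
cen=np.mean(cs,0);ax=(cs[0]+cs[1]-cs[2]-cs[3]);yaw=np.arctan2(ax[1],ax[0])
print('sad',sad,'post',post,'pad',pad,'platecen',cen,yaw, 'len',np.linalg.norm(ax)/2,np.linalg.norm(cs[0]-cs[1]))
print('yaw sad-pad',np.arctan2(*(sad-pad)[1::-1]),'d',np.linalg.norm((sad-post)[:2]),np.linalg.norm((pad-post)[:2]))
x=np.array([np.cos(yaw),np.sin(yaw)]);print('post from plate',cen[:2]+5*x,'from saddle',sad[:2]-85*x)
o=np.array([230,190]);g=lambda u,z=86:ray('top',np.array(u)/5+o,z)
a,b,c,d=g((292,252)),g((308,335)),g((178,357)),g((165,272))
print(a,b,c,d,np.linalg.norm(a-b))
e=(a-b);n=np.array([-e[1],e[0]]);n/=np.linalg.norm(n);print('n',n,np.arctan2(n[1],n[0]))
m=((a+b)/2)[:2];w=((c+d)/2-(a+b)/2)[:2];print('axis2',np.arctan2(w[1],w[0]),np.linalg.norm(w));
o2=np.array([255,190])
lid=[ray('top',u,160) for u in [(248,181),(268,287)]];e=lid[0]-lid[1];print('lid front yaw',np.arctan2(e[0],-e[1]))
for q in (np.arctan2(n[1],n[0]),np.arctan2(w[1],w[0])):print('liftpad',m+25*np.array([np.cos(q),np.sin(q)]))
E
```

```text
sad [ 608.036 -129.657   48.   ] post [ 575.889 -208.818   85.   ] pad [ 518.699 -343.437  109.   ] platecen [ 573.751 -213.296    8.   ] 1.1779834187554237 len 227.66130552229203 63.79017777299722
yaw sad-pad 1.1749632163324228 d 85.43921890488167 146.2629266303657
post from plate [ 575.665 -208.677] from saddle [ 575.499 -208.183]
[619.755 112.387  86.   ] [578.829 103.355  86.   ] [567.008 166.125  86.   ] [608.807 174.135  86.   ] 41.9108632752336
n [-0.216  0.977] 1.788000583314571
axis2 1.7516509810774967 63.29103278127364
lid front yaw 1.7951790667629386
liftpad [593.904 132.284]
liftpad [594.795 132.463]
```

```bash
cat > rel.py <<'E'
import sys
from h import *
x,y,z,yaw=map(float,sys.argv[1:5]);s=read_state();M=T(s)
d=M[:3,:3].T@(np.array([x,y,z])-M[:3,3])/1000
a=(yaw-s['tool_rot'][2]+np.pi)%(2*np.pi)-np.pi
print('t',s['clock'],'pos',s['eef_pos'],s['tool_rot'],'shift',d,'turn',-a,'F',s['force'],s['width'])
E
python3 rel.py 520 -208.6 250 1.177
```

```text
t 0.15 pos [221.339 610.652 230.62 ] [-3.14   0.     2.794] shift [-0.56  -0.668 -0.018] turn 1.6167986438320163 F [ 0.043  0.343 -0.474] 85.30712658437834
```

>>> {"api": "move_arm", "payload": {"series": [[[-0.56,-0.67,-0.02],1.617],[[-0.56,-0.67,-0.02],1.617],[[-0.56,-0.67,-0.02],1.617],[[-0.56,-0.67,-0.02],1.617],[[-0.56,-0.67,-0.02],1.617]], "claw": 1}}

```text
clock: 0.78
eef_pos: [328.6, 315.5, 238.7]
tool_rot: [3.141, 0.001, 1.85]
force: [0.9, 0.7, 0.9]
width: 85.5
```

```bash
python3 rel.py 575.7 -208.6 220 1.177
```

```text
t 0.775 pos [328.561 315.488 238.7  ] [3.141 0.001 1.85 ] shift [-0.572  0.093  0.019] turn 0.6732092495591129 F [0.899 0.694 0.878] 85.46490170069848
```

>>> {"api": "move_arm", "payload": {"series": [[[-0.572,0.093,0.019],0.673],[[-0.572,0.093,0.019],0.673],[[-0.572,0.093,0.019],0.673],[[-0.572,0.093,0.019],0.673],[[-0.572,0.093,0.019],0.673]]}}

```text
clock: 1.4
eef_pos: [461.7, 33.3, 228.6]
tool_rot: [3.141, 0.0, 1.177]
force: [1.0, 0.7, -0.3]
width: 85.7
```

```bash
python3 rel.py 575.7 -208.6 200 1.177
```

```text
t 1.4 pos [461.731  33.281 228.569] [3.141 0.    1.177] shift [-0.18   0.198  0.029] turn -1.6516839391300664e-05 F [ 1.009  0.655 -0.286] 85.74069123778027
```

>>> {"api": "move_arm", "payload": {"series": [[[-0.18,0.198,0.029],0],[[-0.18,0.198,0.029],0],[[-0.18,0.198,0.029],0],[[-0.18,0.198,0.029],0],[[-0.18,0.198,0.029],0]]}}

```text
clock: 2.02
eef_pos: [575.7, -213.9, 199.1]
tool_rot: [3.14, 0.003, 1.172]
force: [-0.1, 0.9, 0.2]
width: 85.1
```

```bash
python3 - <<'E'
from h import *
M=T();i=get_image('wrist');cv2.imwrite('pics/w1.png',i)
np.save('M1.npy',M);print(M)
p=np.array([575.7,-208.6]);x=np.array([np.cos(1.177),np.sin(1.177)])
for n,q in [('post',[*p,85]),('sad',[*(p+85*x),48]),('pad',[*(p-147*x),109])]:print(n,proj('wrist',q,M))
E
python3 rel.py 575.7 -208.6 90 1.177
```

```text
[[   0.388    0.922    0.     575.664]
 [   0.922   -0.388   -0.003 -213.943]
 [  -0.003    0.002   -1.     199.109]
 [   0.       0.       0.       1.   ]]
post [311.713 227.832]
sad [311.188 116.201]
pad [312.742 396.317]
t 2.075 pos [ 576.068 -215.138  198.949] [3.139 0.004 1.172] shift [ 0.006 -0.003  0.109] turn -0.005442265357365361 F [ 1.381 -2.2   -0.327] 85.65399541166572
```

View pics/w1.png

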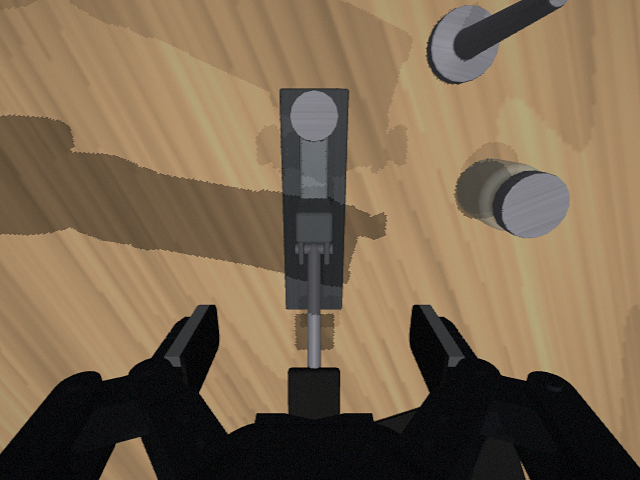

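The wrist view agrees with the top-view pose to about 2 mm: saddle (314,116), post top (314,228), pad (314,391). I'll descend now.

>>> {"api": "move_arm", "payload": {"series": [[[0.006,-0.001,0.03],-0.005],[[0.006,-0.001,0.06],-0.005],[[0.006,-0.001,0.09],-0.005],[[0.006,-0.001,0.09],-0.005]]}}

```text
clock: 2.58
eef_pos: [575.7, -207.8, 106.8]
tool_rot: [-3.139, 0.004, 1.177]
force: [0.1, 0.2, 0.3]
width: 85.2
```

```bash
python3 rel.py 576.9 -209.3 48 1.177
```

```text
t 2.575 pos [ 575.701 -207.809  106.797] [-3.139  0.004  1.177] shift [-0.001  0.002  0.059] turn 0.00042347575315160313 F [0.119 0.168 0.264] 85.2279696986101
```

>>> {"api": "move_arm", "payload": {"series": [[[-0.001,0.002,0.02],0],[[-0.001,0.002,0.04],0],[[-0.001,0.002,0.059],0],[[-0.001,0.002,0.059],0]]}}

```text
clock: 3.08
eef_pos: [575.6, -209.0, 45.9]
tool_rot: [-3.135, 0.004, 1.177]
force: [-0.2, 0.0, -0.0]
width: 85.3
```

>>> {"api": "move_arm", "payload": {"series": [[[0,0,0],0],[[0,0,0],0],[[0,0,0],0],[[0,0,0],0],[[0,0,0],0]], "claw": 0}}

```text
clock: 3.7
eef_pos: [576.7, -209.5, 46.8]
tool_rot: [-3.138, 0.004, 1.177]
force: [1.0, -0.6, 5.2]
width: 29.3
```

>>> {"api": "move_arm", "payload": {"series": [[[0,0,-0.01],0],[[0,0,-0.02],0],[[0,0,-0.03],0],[[0,0,-0.03],0]]}}

```text
clock: 4.2
eef_pos: [577.3, -209.7, 77.7]
tool_rot: [-3.139, 0.004, 1.177]
force: [0.7, -0.5, -8.0]
width: 29.5
```

```bash
python3 - <<'E'
from h import *
s=read_state();M=T(s);i=get_image('wrist');cv2.imwrite('pics/w2.png',i);np.save('M2.npy',M)
E
python3 rel.py 637 -68 80 1.78
```

```text
t 4.25 pos [ 576.935 -209.467   77.129] [-3.138  0.004  1.177] shift [ 0.154  0.001 -0.003] turn -0.6025810521699029 F [-0.697 -0.333 -7.954] 29.349172500736525
```

View pics/w2.png

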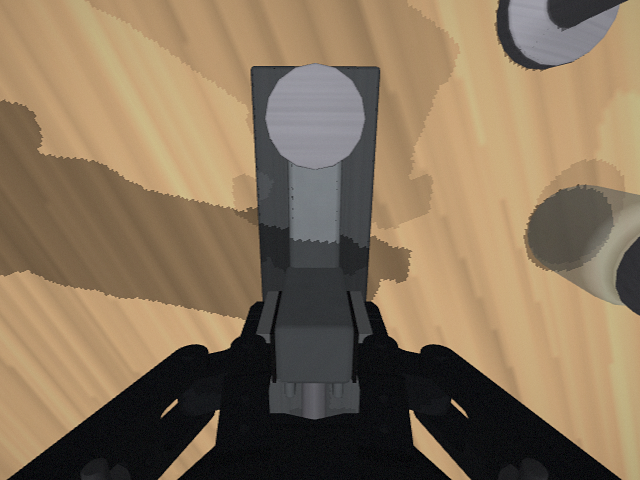

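```bash
python3 rel.py 618 -40 80 1.78; python3 -c "
from h import *
M=np.load('M2.npy');s=ray('wrist',(315,117),48+30.4,M);print(s,np.linalg.inv(M)@[*s,1])"
```

```text
t 4.25 pos [ 576.935 -209.467   77.129] [-3.138  0.004  1.177] shift [ 0.172 -0.027 -0.003] turn -0.6025810521699029 F [-0.697 -0.333 -7.954] 29.349172500736525
[ 610.216 -130.127   78.4  ] [86.105 -0.132 -1.053  1.   ]
```

>>> {"api": "move_arm", "payload": {"series": [[[0.034,-0.005,-0.003],-0.12],[[0.069,-0.011,-0.003],-0.24],[[0.103,-0.016,-0.003],-0.36],[[0.138,-0.022,-0.003],-0.48],[[0.172,-0.027,-0.003],-0.603]]}}

```text
clock: 4.88
eef_pos: [617.6, -39.0, 79.1]
tool_rot: [-3.136, 0.001, 1.784]
force: [0.0, -0.1, -7.6]
width: 29.7
```

>>> {"api": "move_arm", "payload": {"series": [[[0,0,0],0],[[0,0,0],0]]}}

```text
clock: 5.12
eef_pos: [616.9, -39.5, 78.6]
tool_rot: [-3.134, 0.001, 1.784]
force: [0.1, -1.2, -7.6]
width: 29.5
```

```bash
python3 - <<'E'
from h import *
s=read_state();M=T(s);i=get_image('wrist');cv2.imwrite('pics/w3.png',i);np.save('M3.npy',M)
for p in ((594.3,132.4,86),(619.8,112.4,86),(578.8,103.4,86)):print(proj('wrist',p,M))
E
python3 rel.py 612 49 49 1.78
```

```text
[ 362.894 -191.478]
[423.522 -86.55 ]
[293.318 -85.541]
t 5.175 pos [616.919 -40.513  78.746] [-3.134  0.002  1.783] shift [0.089 0.014 0.029] turn 0.0025912289055058935 F [ 0.449 -1.402 -7.587] 29.373715433448705
```

View pics/w3.png

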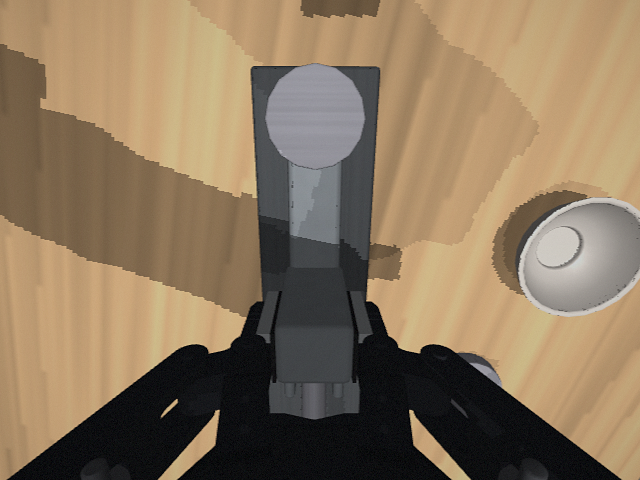

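```bash
python3 - <<'E'
from h import *
a=ray('side',(255+150/5,190+164/5),86);b=ray('side',(255+219/5,190+119/5),86);print(a,b,np.linalg.norm(a-b))
c=ray('side',(255+50/5,190+110/5),86);d=ray('side',(255+118/5,190+66/5),86);print(c,d)
m=(a+b)/2;e=a-b;n=np.array([-e[1],e[0]]);n/=np.linalg.norm(n);n*=np.sign(n[1]);print(m[:2]+25*n,np.arctan2(n[1],n[0]))
E
```

```text
[582.45  103.843  86.   ] [623.933 111.051  86.   ] 42.104838202182165
[568.72 161.73  86.  ] [610.165 169.846  86.   ]
[598.911 132.078] 1.7428470856287075
```

```bash
python3 rel.py 614 48.5 51.5 1.78
```

```text
t 5.175 pos [616.919 -40.513  78.746] [-3.134  0.002  1.783] shift [0.088 0.016 0.027] turn 0.0025912289055058935 F [ 0.449 -1.402 -7.587] 29.373715433448705
```

>>> {"api": "move_arm", "payload": {"series": [[[0.0,0.008,0.014],0.002],[[0.0,0.016,0.027],0.002],[[0.015,0.016,0.027],0.002],[[0.03,0.016,0.027],0.002],[[0.03,0.016,0.027],0.002]]}}

```text
clock: 5.8
eef_pos: [625.5, -4.1, 51.6]
tool_rot: [-3.134, -0.001, 1.784]
force: [0.2, 0.9, -7.6]
width: 29.0
```

```bash
python3 rel.py 614 48.5 51.5 1.78
```

```text
t 5.8 pos [625.466  -4.112  51.557] [-3.134 -0.001  1.784] shift [ 0.054 -0.     0.   ] turn 0.0044760399346222 F [ 0.176  0.861 -7.627] 28.99267515038696
```

>>> {"api": "move_arm", "payload": {"series": [[[0.013,0,0],0.004],[[0.026,0,0],0.004],[[0.04,0,0],0.004],[[0.054,0,0],0.004],[[0.054,0,0],0.004]]}}

```text
clock: 6.42
eef_pos: [613.5, 51.4, 51.5]
tool_rot: [-3.134, -0.002, 1.784]
force: [0.7, 0.3, -8.6]
width: 29.7
```

```bash
python3 - <<'E'
from h import *
s=read_state();M=T(s);i=get_image('wrist');np.save('M4.npy',M)
j=get_image('side');t=get_image('top')
k=lambda i,x,y,w,h,f:cv2.resize(i[y:y+h,x:x+w],None,fx=f,fy=f,interpolation=cv2.INTER_CUBIC)
cv2.imwrite('pics/j4.png',np.vstack([cv2.resize(i,(400,300)),k(t,230,190,100,75,4)]));cv2.imwrite('pics/s4.png',j)
cv2.imwrite('pics/m4.png',np.hstack([cv2.imread('pics/j4.png'),k(j,240,180,100,150,4)]))
E
python3 rel.py 614 48.5 46.8 1.78
```

```text
t 6.575 pos [614.282  47.674  51.7  ] [-3.134  0.     1.78 ] shift [ 0.001 -0.     0.005] turn -5.40690760382212e-05 F [ 0.784 -0.142 -7.859] 29.441272918293137
```

View pics/m4.png

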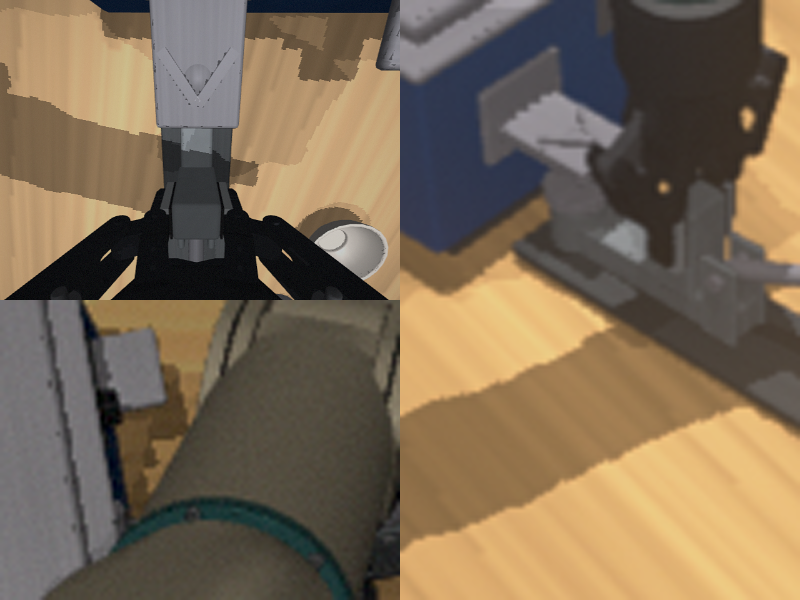

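```bash
python3 - <<'E'
from h import *
M=np.load('M4.npy')
g=lambda u,z:ray('wrist',np.array(u)*1.6,z,M)
a,b=g((157,127),86),g((239,127),86);m=(a+b)/2;e=b-a;q=np.arctan2(e[0],-e[1]);print(a,b,np.linalg.norm(e),q)
c,d=g((149,0),86),g((248,0),86);w=(c+d)/2-m;print('axis',np.arctan2(w[1],w[0]),np.linalg.norm(c-d))
for q in(q,1.78):print('pad from end',m[:2]+25*np.array([np.cos(q),np.sin(q)]))
for z in(86,90):print('boss',g((198,75),z))
print('saddle',(M@[85.5,0,0,1])[:3])
E
```

```text
[580.627 104.182  86.   ] [623.26 113.47  86.  ] 43.632566276293325 1.7853072772112388
axis 1.7825863686108852 44.02321428322561
pad from end [596.622 133.253]
pad from end [596.751 133.281]
boss [596.396 134.298  86.   ]
boss [596.409 134.227  90.   ]
saddle [595.493 134.946  51.674]
```

The wrist view shows the V and the round boss of the pad over the saddle line. The lift pad works out at (596.5, 133.6) and its axis at 1.783 rad, so I move 2 mm forward and set the jack down.

>>> {"api": "move_arm", "payload": {"series": [[[0.002,0,0.0],0],[[0.002,0,0.002],0],[[0.002,0,0.005],0],[[0.002,0,0.005],0],[[0.002,0,0.005],0]]}}

```text
clock: 7.2
eef_pos: [614.0, 49.4, 46.9]
tool_rot: [-3.135, 0.001, 1.78]
force: [-0.7, 0.9, -2.9]
width: 29.2
```

```bash
python3 rel.py 614.3 50.0 46.8 1.78
```

```text
t 7.2 pos [613.985  49.395  46.949] [-3.135  0.001  1.78 ] shift [0.001 0.    0.   ] turn -0.0003928664104870805 F [-0.693  0.889 -2.899] 29.194744737798295
```

>>> {"api": "move_arm", "payload": {"series": [[[0,0,0.001],0],[[0,0,0.001],0]]}}

```text
clock: 7.45
eef_pos: [614.0, 49.4, 46.9]
tool_rot: [-3.135, 0.0, 1.78]
force: [-4.5, 0.7, 6.0]
width: 29.2
```

>>> {"api": "move_arm", "payload": {"series": [[[0,0,0],0],[[0,0,0],0],[[0,0,0],0],[[0,0,0],0]], "claw": 1}}

```text
clock: 7.95
eef_pos: [614.1, 49.4, 46.8]
tool_rot: [-3.135, 0.0, 1.78]
force: [-0.6, -0.4, 0.5]
width: 85.8
```

>>> {"api": "move_arm", "payload": {"series": [[[0,0,-0.02],0],[[0,0,-0.05],0],[[0,0,-0.09],0],[[0,0,-0.12],0],[[0,0,-0.12],0]]}}

```text
clock: 8.57
eef_pos: [617.2, 49.5, 170.9]
tool_rot: [3.141, 0.001, 1.779]
force: [-0.9, 1.1, -0.3]
width: 85.5
```

```bash
python3 - <<'E'
from h import *
s=read_state();M=T(s);i=get_image('wrist');np.save('M5.npy',M);cv2.imwrite('pics/w5.png',i)
x=np.array([np.cos(1.78),np.sin(1.78)]);p=np.array([614,49.4])
print(proj('wrist',[*p,85],M),proj('wrist',[*(p-147*x),109],M), p-147*x,p-161*x)
E
python3 rel.py 644.6 -94.4 150 1.78
```

```text
[310.013 245.409] [310.481 428.154] [644.529 -94.395] [ 647.437 -108.09 ]
t 8.625 pos [615.846  49.689 169.035] [-3.139  0.001  1.78 ] shift [-0.147 -0.002  0.019] turn -0.00044405118609613936 F [-0.317 -0.279  0.084] 85.25671767991825
```

View pics/w5.png

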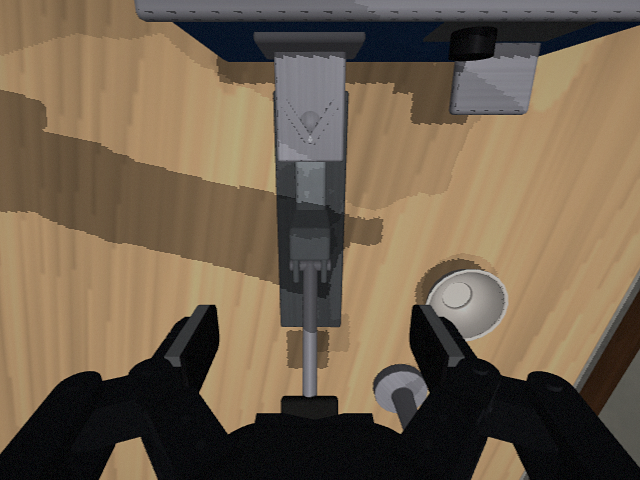

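The wrist view shows the jack standing where predicted: post (310,242), boss (310,122). I'll shut the fingers and go above the handle pad.

>>> {"api": "move_arm", "payload": {"series": [[[-0.037,0,0],0],[[-0.074,-0.001,0],0],[[-0.11,-0.002,0.005],0],[[-0.147,-0.002,0.019],0],[[-0.147,-0.002,0.019],0]], "claw": 0}}

```text
clock: 9.25
eef_pos: [642.6, -99.3, 148.3]
tool_rot: [-3.134, 0.002, 1.774]
force: [0.2, 0.9, -0.4]
width: -0.0
```

```bash
python3 rel.py 644.5 -94.4 112 1.78;  python3 rel.py 647.4 -108.1 52 1.78
```

```text
t 9.25 pos [642.586 -99.316 148.345] [-3.134  0.002  1.774] shift [0.005 0.003 0.036] turn -0.00639338773851339 F [ 0.235  0.892 -0.426] -0.016226726049591
t 9.25 pos [642.586 -99.316 148.345] [-3.134  0.002  1.774] shift [-0.009  0.004  0.096] turn -0.00639338773851339 F [ 0.235  0.892 -0.426] -0.016226726049591
```

>>> {"api": "move_arm", "payload": {"series": [[[0.005,0.003,0.018],-0.006],[[0.005,0.003,0.03],-0.006],[[0.005,0.003,0.038],-0.006],[[0.004,0.003,0.043],-0.006],[[0.003,0.003,0.047],-0.006]]}}

```text
clock: 9.88
eef_pos: [644.5, -95.7, 101.3]
tool_rot: [-3.134, 0.002, 1.78]
force: [-1.2, 0.4, 1.3]
width: 0.5
```

```bash
python3 rel.py 646.5 -104.2 82 1.78;  python3 rel.py 647.4 -108.1 52 1.78
```

```text
t 9.875 pos [644.457 -95.733 101.26 ] [-3.134  0.002  1.78 ] shift [-0.009  0.     0.019] turn -0.0001276410771233749 F [-1.201  0.432  1.277] 0.5021770361042898
t 9.875 pos [644.457 -95.733 101.26 ] [-3.134  0.002  1.78 ] shift [-0.013  0.001  0.049] turn -0.0001276410771233749 F [-1.201  0.432  1.277] 0.5021770361042898
```

>>> {"api": "move_arm", "payload": {"series": [[[-0.004,0,0.006],0],[[-0.006,0,0.012],0],[[-0.008,0,0.018],0],[[-0.01,0,0.024],0],[[-0.011,0,0.03],0]]}}

```text
clock: 10.5
eef_pos: [647.1, -105.8, 71.9]
tool_rot: [-3.136, 0.001, 1.78]
force: [-2.2, 2.0, 8.3]
width: 0.2
```

```bash
python3 rel.py 647.4 -108.1 54 1.78
```

```text
t 10.5 pos [ 647.126 -105.829   71.921] [-3.136  0.001  1.78 ] shift [-0.002 -0.     0.018] turn 0.0001358976641121501 F [-2.201  1.995  8.278] 0.1853676002937296
```

>>> {"api": "move_arm", "payload": {"series": [[[-0.001,0,0.005],0],[[-0.002,0,0.01],0],[[-0.002,0,0.015],0],[[-0.002,0,0.018],0],[[-0.002,0,0.019],0]]}}

```text
clock: 11.12
eef_pos: [647.6, -107.7, 54.7]
tool_rot: [-3.136, 0.0, 1.78]
force: [-4.4, 2.1, 18.0]
width: 0.1
```

```bash
python3 rel.py 647.4 -108.1 52 1.78; python3 - <<'E'
from h import *
M=T();i=get_image('wrist');j=get_image('side')
k=lambda i,x,y,w,h,f:cv2.resize(i[y:y+h,x:x+w],None,fx=f,fy=f,interpolation=cv2.INTER_CUBIC)
cv2.imwrite('pics/m6.png',np.hstack([cv2.resize(i,(400,300)),k(j,220,150,133,100,3)[:300,:399]]))
E
```

```text
t 11.125 pos [ 647.648 -107.677   54.669] [-3.136  0.     1.78 ] shift [-0.    -0.     0.003] turn 0.00022763776354084442 F [-4.405  2.097 18.026] 0.10074948572294308
```

View pics/m6.png

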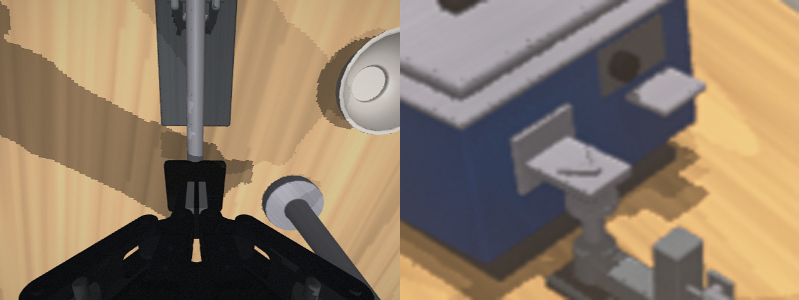

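The side view shows the tank raised on the saddle. The handle is at its stop: 18 N, tip at 54.7 mm. I'll hold briefly, then let it up along the arc.

>>> {"api": "move_arm", "payload": {"series": [[[0,0,0.001],0],[[0,0,0.001],0],[[0,0,0.001],0],[[0,0,0.001],0]]}}

```text
clock: 11.72
eef_pos: [647.6, -107.6, 55.2]
tool_rot: [-3.137, -0.0, 1.78]
force: [-3.9, 2.4, 10.8]
width: 0.2
```

>>> {"api": "move_arm", "payload": {"series": [[[0.001,0,-0.006],0],[[0.002,0,-0.014],0],[[0.003,0,-0.022],0],[[0.005,0,-0.03],0],[[0.008,0,-0.038],0]]}}

```text
clock: 12.35
eef_pos: [646.0, -100.4, 93.4]
tool_rot: [-3.136, 0.0, 1.78]
force: [-0.9, -1.4, 2.0]
width: 0.1
```

>>> {"api": "move_arm", "payload": {"series": [[[0.002,0,-0.008],0],[[0.004,0,-0.016],0],[[0.005,0,-0.03],0],[[0.005,0,-0.04],0],[[0.005,0,-0.04],0]]}}

```text
clock: 12.98
eef_pos: [645.9, -95.9, 134.7]
tool_rot: [-3.139, 0.001, 1.78]
force: [-0.4, -0.1, 0.2]
width: 0.2
```

```bash
python3 - <<'E'
from h import *
M=T();i=get_image('wrist');j=get_image('side')
k=lambda i,x,y,w,h,f:cv2.resize(i[y:y+h,x:x+w],None,fx=f,fy=f,interpolation=cv2.INTER_CUBIC)
cv2.imwrite('pics/m7.png',np.hstack([cv2.resize(i,(400,300)),k(j,220,150,133,100,3)[:300,:399]]))
x=np.array([np.cos(1.78),np.sin(1.78)]);p=np.array([614,49.4])
print('expected (half scale) plate rear corners',[proj('wrist',[*(p-120*x+s*32*np.array([-x[1],x[0]])),8],M)/1.6 for s in(1,-1)])
E
python3 rel.py 644.5 -94.4 104 1.78
```

```text
expected (half scale) plate rear corners [array([171.39 , 122.418]), array([220.416, 122.425])]
t 13.075 pos [645.057 -95.578 133.421] [-3.136  0.     1.78 ] shift [ 0.001 -0.     0.029] turn -0.0004008180432162334 F [0.231 0.279 0.171] -0.07951371212568949
```

View pics/m7.png

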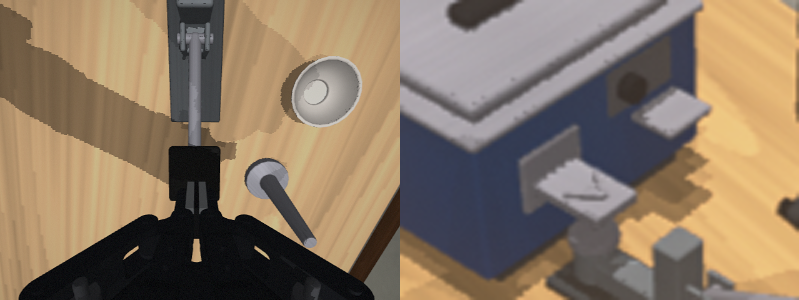

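The tank is down again and the handle free. The jack plate's rear corners are at (170,121) and (219,121), as expected, so it hasn't shifted. Second press.

>>> {"api": "move_arm", "payload": {"series": [[[0.001,0,0.012],0],[[0.001,0,0.024],0],[[0.001,0,0.03],0],[[-0.001,0,0.036],0],[[-0.003,0,0.042],0]]}}

```text
clock: 13.7
eef_pos: [645.1, -98.8, 91.0]
tool_rot: [-3.136, 0.0, 1.779]
force: [-0.6, -0.3, 1.4]
width: 0.3
```

```bash
python3 rel.py 647.4 -108.1 54 1.78
```

```text
t 13.7 pos [645.125 -98.761  90.99 ] [-3.136  0.     1.779] shift [-0.01   0.001  0.037] turn -0.0006083808111361222 F [-0.565 -0.284  1.42 ] 0.30784029110415173
```

>>> {"api": "move_arm", "payload": {"series": [[[-0.003,0,0.006],0],[[-0.005,0,0.012],0],[[-0.007,0,0.018],0],[[-0.009,0.001,0.024],0],[[-0.01,0.001,0.03],0]]}}

```text
clock: 14.32
eef_pos: [648.0, -106.8, 61.4]
tool_rot: [-3.136, -0.002, 1.78]
force: [-3.4, 3.4, 8.2]
width: -0.2
```

>>> {"api": "move_arm", "payload": {"series": [[[0,0,0.002],0],[[0,0,0.004],0],[[0,0,0.006],0],[[0,0,0.008],0],[[0,0,0.008],0]]}}

```text
clock: 14.95
eef_pos: [648.2, -107.2, 55.1]
tool_rot: [-3.137, -0.003, 1.78]
force: [-3.7, 1.1, 13.6]
width: -0.3
```

```bash
python3 rel.py 647.4 -108.1 54 1.78
```

```text
t 14.95 pos [ 648.171 -107.193   55.123] [-3.137 -0.003  1.78 ] shift [-0.001 -0.001  0.001] turn -0.00016545648840526894 F [-3.694  1.135 13.565] -0.2810762236096469
```

Near the stop. I'll add a little more push and hold it steady.

>>> {"api": "move_arm", "payload": {"series": [[[0,0,0.002],0],[[0,0,0.002],0],[[0,0,0.002],0],[[0,0,0.002],0],[[0,0,0.002],0]]}}

```text
clock: 15.58
eef_pos: [648.2, -107.2, 55.0]
tool_rot: [-3.137, -0.003, 1.78]
force: [-4.2, 1.6, 13.9]
width: 0.1
```

```bash
python3 - <<'E'
from h import *
i=get_image('wrist');j=get_image('side')
k=lambda i,x,y,w,h,f:cv2.resize(i[y:y+h,x:x+w],None,fx=f,fy=f,interpolation=cv2.INTER_CUBIC)
cv2.imwrite('pics/m8.png',np.hstack([cv2.resize(i,(400,300)),k(j,220,150,133,100,3)[:300,:399]]))
s=read_state();print(s['clock'],s['eef_pos'],s['force'])
E
```

```text
15.675 [ 648.172 -107.17    54.922] [-4.791  2.734 14.466]
```

View pics/m8.png

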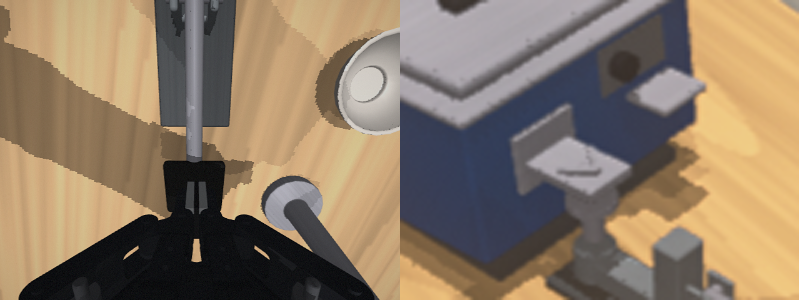

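The tank is raised on the saddle as in the trial, and the handle is held at its stop. Handing in.

```bash
python3 -c "
from cell import *
print(finish_job())"
```

```text
the job is handed in; nothing more can be done
None
```

I set the jack under the marked lug, did the trial lift and let the tank back down. I then pushed the handle down again and handed in at 15.7 s while still holding it. The hand-in reports no verdict, so the checks below are my own measurements.

- **Saddle position:** I put the saddle about 1 mm from the lift pad, measured from the wrist camera and good to about 2 mm. The first top and side views put the pad about 4 mm apart. The close wrist view put it between the two, and I used that.
- **Trial lift:** the handle reached its stop at 11 to 18 N and stayed down for over 0.5 s. The side view showed the tank raised. After I let go, the tank sat down again and the jack had not shifted.
- **Final hold:** the fingers press on the pad with about 14 N, with the tip at 55 mm where the pad's fully-down height is 54 mm. The picture matches the trial lift. I could not read the tank tilt or the handle angle directly.
- **Bystanders:** the dish and mandrel look undisturbed in the wrist views. I did not check the jar at the end, but the arm was never taken close to it. I saw no sign of the robot touching the tank or stand.

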